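# Trim the speed preset of the engraver's control unit

### The arm

A 6-joint arm with a two-finger parallel gripper is mounted at the origin on a cart in front of the work surface, level with it; the furniture and walls round the work are solid. World frame = base frame: x ahead of the robot, y to its left, z up, the work surface at z = 0. Lengths are in mm, angles in rad, forces in N, time in s.
With the tool pointing down it reaches from about 400 to 925 mm from the base axis. Payload 12.5 kg.
Tool frame: the origin (TCP) lies on the front face of the gripper's body, between the roots of the fingers; the fingertips stand 78 mm ahead of it and the grasp point (between the pads) lies 59 mm ahead of it (env.nose_length is the distance from the TCP to the fingertips, in mm); z points along the fingers, y is the line along which they close (so a half turn about z gives the same grasp; the last joint's range is limited). The gripper opens to 95 mm and grips with 3 to 60 N. Pads are 20 mm wide; open, the fingers measure 119 mm over their backs; the gripper's body (75 mm by 180 mm) begins 59 mm behind the grasp point.
Start: joints at [-0.106, 0.491, 1.559, -0, 1.092, -0.106], TCP at [625.01, 0.022, 292.261] pointing down, gripper open.
Joint ranges: [-3.1, 3.1], [-0.84, 2.19], [0.05, 2.79], [-1.13, 4.28], [0.06, 2.93], [-2.69, 2.69]. Speed limits (rad/s): [2.22, 2.22, 2.79, 3.14, 3.14, 3.14].

### API

Orientations are given as [roll, pitch, yaw] about the fixed x, y, z axes, in that order (R = Rz(yaw) Ry(pitch) Rx(roll)).
In Python, from cell import env gives the robot as it stands.
- The arm moves only by the tool jog_arm, never from a script. Its argument "motion" is a list of rows, each a list of 7 numbers: the turn, a rotation vector about the tool's x, y, z in degrees, then the shift along the tool's x, y, z in mm, then the finger opening in mm, from 0 to 95.1. In form: [[wx, wy, wz, x, y, z, hand], ...]. A call has 1 to 10 rows; each row shifts and turns the commanded pose from where the row before left it, along the tool's axes as they then stand; what a row does not reach is not made up. A row lasts 1/8 s, in which the tool goes at most 62.5 mm and 10.7 degrees, less where a joint would pass 70% of its speed; a pose out of reach is approached as far as the arm can. A call is refused whole if a number of a shift passes 62.5 or a number of a turn 10.7, either way. A call with a gripper value outside its range is refused whole. The fingers move at their own pace and stop on an object; the grip force is fixed at half the most. Time passes only in rows, so rows that do not move let the fingers close. It gives the time, the measured TCP pose, the force, the opening and the grip force at its end, in the units of the state.
- env.state(): the state, without advancing time (a new reading comes with each control period).
- env.read_camera(name): name is "scene" or "side" or "wrist"; returns a dict with "color" (420x560x3 uint8, red, green, blue), "z_map" (420x560 float32, mm along the optical axis (not along the pixel's ray), 0 where there is no reading), "camera_matrix" (3x3 intrinsics, pixels), "world_to_cam" (4x4, takes a point from world to camera coordinates). Camera axes: x right, y up, looking along -z (the intrinsics and any distortion apply to the point x, -y, -z); pixel columns grow to the right and rows downward; lengths in mm; the calibration is good to about 2 mm. A picture is of the moment at which its call begins.
- env.job_done(): hands the job in; it is judged then, once.
Trained networks look in the newest picture that a camera, given by its name, has taken for a name from the list of things; names that differ only in an ending like _2 or _b are one class to them, and where a whole thing is asked for, a point or a joint stands for the part that bears it (a point fixed in the world has none). Each returns a list of dicts, best first, with "score" (0 to 1); they miss things now and then, are a little off and sometimes report something else, mostly with a low value. They report only what shows in the picture. A call takes as long as a camera call. They do not tell look-alikes from the thing itself.
- env.recognise(camera, thing): "location" ([column, row] in pixels, amid what is visible of it).
The state is a dict: "t": time; "joints": joint angles; "qvel": joint speeds; "tau": joint torques, N m; "eef_pos": TCP position; "tcp_rot": TCP orientation; "ft_force": force on the tool from outside, world axes, zero at the start; "moment": the same for the moment, N m; "opening": opening from 0.0 (shut) to 1.0 (fully open); "grip_force": force on a finger pad.
Only numpy, scipy, OpenCV 4.12 (cv2) and the standard library are available. Lean on these libraries where they do the work, as an engineer would, in place of code of your own. Each camera call takes 0.05 s, during which the arm holds its last target. There are 200 camera calls.

### The job

Take the flat-handled tuning tool from the stand, feel its blade fully home into the slot of the brass preset screw on the grey control unit, and turn the screw until the pointer stands on the long mark. The screw is sprung and delicate: press it only lightly (never more than 15 N between tool and unit) and turn it with the tool, not with the fingers. Then put the tool back upright, fully home, in its empty hole of the stand, and leave the round-handled driver where it is.

Things in the scene. Friction and masses are not known exactly. Their poses are not given: they have to be found in the camera images.
- control_unit: Grey metal box, 110 x 130 x 45 mm, fixed to the table, its place and yaw vary; origin at the centre of its underside, z up. On its top an aluminium dial, 86 mm across, with short ticks and one long dark mark on the box's +x side; in its middle a black pointer (tip 30 mm from the axis), and above that the slotted brass preset screw.
- preset_top (a point): Centre of the preset screw's top face when not pressed, 57 mm above the table; axes as the box. The head is a brass disc, 24 mm across, with one slot right across it, 4.4 mm wide, 7.2 mm deep, upper edges chamfered 0.5 mm. It is sprung: goes down from 2 N, 1 N more per mm, solid stop after 4 mm (6 N).
- slot_floor (a point): Point on the screw's axis, 7.2 mm below preset_top: middle of the slot's floor when not pressed (axes as the box, not as the slot). The slot's direction is not measured: it lies within 0.6 rad either side of the pointer's. Press the blade lightly on the face and turn: as the slot comes under it the head springs up over the blade and the push vanishes.
- pointer (a joint): Pointer angle, rad, anticlockwise from above, 0 = on the long mark (along the box's +x), stops at -1.5 and 1.5. Starts between 0.3 and 0.55, so turn clockwise. It follows the screw only when the play of 0.6 rad either side is taken up, then resists with about 0.05 N m and stays where left.
- tool_grip (a point): Centre of the tuning tool's handle, 84 mm above the table in the stand. Grey plastic driver, upright, blade down, 35 g. z up; handle 24 mm along x, 16 along y, 60 high; below it a collar, 30 mm across, 4 thick, resting on the stand; then a shank 14 mm across; then a flat blade 16 mm along x, 3 along y, 10 long. Grip it across the 16 mm.
- tool_tip (a point): Middle of the tuning tool's blade end: 74 mm below tool_grip along the tool, 40 mm below the underside of the collar; same axes.
- driver_stand: Block of light wood, 50 x 130 x 50 mm high, fixed to the table; origin at the centre of its underside. Two round upright holes (points hole_a, hole_b) of 21 mm diameter, 44 mm deep, with 2 mm chamfers, 80 mm apart along its y. Which driver stands in which hole varies.
- hole_a (a point): Centre of the mouth of the stand's hole at its -y end, on its top face, 50 mm above the table.
- hole_b (a point): Centre of the mouth of the stand's hole at its +y end, on its top face, 50 mm above the table.
- round_grip (a point): Middle of the round handle (24 mm diameter, 104 mm tall in all) of the other grey driver, which stands in the other hole and is to be left alone.
Mind the look-alikes: they are no part of the job. Leave any green, pink or purple look-alike of the part that bears round_grip alone.

How it is judged (in metres and radians):
On the way, in this order (a step that is already met when the one before it is completed fails the run):
1. the tool's blade is seated in the screw's slot (blade end more than 5 mm below the level of the unpressed top, within 4 mm of the axis) (z of tool_tip in the frame of preset_top below -0.005 m and horizontal distance between tool_tip and preset_top below 0.004 m), for 0.2 s.
2. with the blade still in the slot (4.5 mm), the pointer stands on the long mark (within 0.1 rad) (value of joint pointer between -0.1 and 0.1 rad and z of tool_tip in the frame of preset_top below -0.0045 m and horizontal distance between tool_tip and preset_top below 0.004 m), for 0.2 s.
At the end, for the whole second after the job is handed in: The pointer stands within 0.1 rad (6 degrees) of the long mark; the tuning tool stands upright (within 7 degrees) in its hole of the stand, its collar down on the stand within 4 mm; the round-handled driver is within 20 mm of where it stood (value of joint pointer between -0.1 and 0.1 rad and (horizontal distance between tool_tip and hole_a below 0.006 m or horizontal distance between tool_tip and hole_b below 0.006 m) and z of tool_tip in the frame of driver_stand below 0.014 m and angle between tool_tip's own z axis and vertical below 0.12 rad and horizontal distance between tool_tip and round_grip above 0.05 m and distance of round_grip from where it was at the start of the episode below 0.02 m); the robot touches nothing.
It fails at once if the tool is forced against the control unit or its screw with more than 15 N (contact force between tuning_tool and control_unit above 15 N).
It fails at once if the fingers touch the control unit or its screw (contact force between the fingers and control_unit above 0.5 N).
It fails at once if the round-handled driver is displaced by more than 20 mm (distance of round_grip from where it was at the start of the episode above 0.02 m).
It also fails if it takes over 70 s, if anything falls off the work surface, if the arm or the gripper's body presses on something with over 40 N, if the wrist force passes 120 N, or if a joint passes its speed limit or range.

## Working session

There is one attempt and no reset: what is moved stays moved. The work goes in short steps, Python scripts to look and compute and a tool call to move; the robot and the scene stay as the last step left them, time stands still between calls to the robot, and variables do not carry over. Pictures are saved under pics/ and viewed, at most 10 in all, crops included, and the job is handed in when it is done.

Besides the shell and the picture viewer there is one more tool, called after ">>>" as name([rows], argument=value, ...), one row to a line, values as JSON. jog_arm: Moves the arm, as the interface text tells. Its arguments: {"type":"object","properties":{"motion":{"type":"array"}},"required":["motion"]}

```bash
ls; mkdir -p pics; cat > h.py <<'E'
import numpy as np, cv2
from cell import env
def world(c,u,v,z=None,depth=None):
    K=c["camera_matrix"]; M=np.linalg.inv(c["world_to_cam"])
    r=np.array([(u-K[0,2])/K[0,0],-(v-K[1,2])/K[1,1],-1.0])
    o=M[:3,3]; d=M[:3,:3]@r
    s=depth if depth is not None else (z-o[2])/d[2]
    return o+s*d
def cloud(c):
    K=c["camera_matrix"]; M=np.linalg.inv(c["world_to_cam"]); Z=c["z_map"]
    v,u=np.mgrid[:Z.shape[0],:Z.shape[1]]
    P=np.stack([(u-K[0,2])/K[0,0]*Z,-(v-K[1,2])/K[1,1]*Z,-Z],-1)
    W=P@M[:3,:3].T+M[:3,3]; W[Z<=0]=np.nan
    return W
def save(c,n): cv2.imwrite("pics/"+n+".png",c["color"][:,:,::-1])
E
python3 - <<'E'
from h import *
s=env.state(); print(s)
ims=[]
for n in ["scene","side"]:
    c=env.read_camera(n); W=cloud(c); ims.append(c["color"][:,:,::-1]); 
    save(c,n)
    for t in ["control_unit","driver_stand","tool_grip","round_grip","preset_top","hole_a","pointer"]:
        for r in env.recognise(n,t)[:4]:
            u,v=map(int,r["location"]); print(n,t,round(r["score"],2),(u,v),W[v,u].round(0))
E
```

```text
pics
{'t': 0.0, 'joints': array([-1.05585871e-01,  4.91564275e-01,  1.55941971e+00,  4.26077504e-05,
        1.09169387e+00, -1.05625398e-01]), 'qvel': array([-4.80032979e-04, -1.79833147e-05, -3.17817881e-04, -2.30966664e-04,
        1.51518394e-03,  2.28523229e-04]), 'tau': array([-9.52334158e-04, -6.12640929e+01, -2.58175153e+01,  6.92750537e-02,
        4.83079045e-02, -1.38641695e-05]), 'eef_pos': array([6.24856994e+02, 5.40961665e-02, 2.91669012e+02]), 'tcp_rot': array([-3.14051748e+00, -1.51990758e-04,  1.57081611e+00]), 'ft_force': array([ 0.59923552, -0.38298096,  0.0979534 ]), 'moment': array([ 0.00834258,  0.00563485, -0.03183287]), 'grip_force': 0.0, 'opening': 1.001039869471476}
scene control_unit 0.66 (282, 226) [ 505. -180.   87.]
scene driver_stand 0.9 (294, 256) [ 484. -223.   44.]
scene tool_grip 0.78 (279, 227) [ 497. -178.   90.]
scene round_grip 0.93 (310, 242) [ 499. -250.   85.]
scene round_grip 0.78 (345, 230) [ 585. -282.   69.]
scene round_grip 0.73 (362, 254) [ 538. -343.   72.]
scene round_grip 0.69 (279, 274) [ 408. -240.   70.]
scene preset_top 0.66 (200, 211) [483.  35.  44.]
scene preset_top 0.46 (281, 227) [ 502. -179.   87.]
scene hole_a 0.95 (300, 256) [ 486. -236.   50.]
side control_unit 0.56 (245, 213) [472.  -1.  46.]
side driver_stand 0.6 (318, 278) [ 485. -246.   45.]
side tool_grip 0.66 (305, 231) [ 499. -178.   89.]
side round_grip 0.94 (355, 300) [ 480. -348.   72.]
side round_grip 0.88 (391, 251) [ 588. -284.   85.]
side round_grip 0.85 (275, 278) [ 412. -246.   66.]
side round_grip 0.72 (389, 289) [ 539. -345.   69.]
side preset_top 0.6 (242, 213) [468.   2.  46.]
side hole_a 0.74 (319, 277) [ 485. -248.   47.]
```

View pics/scene.png

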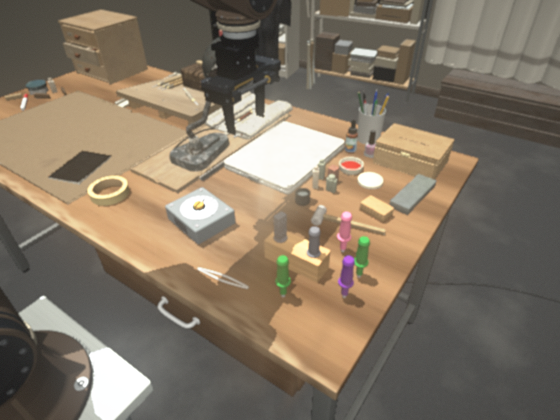

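View pics/side.png

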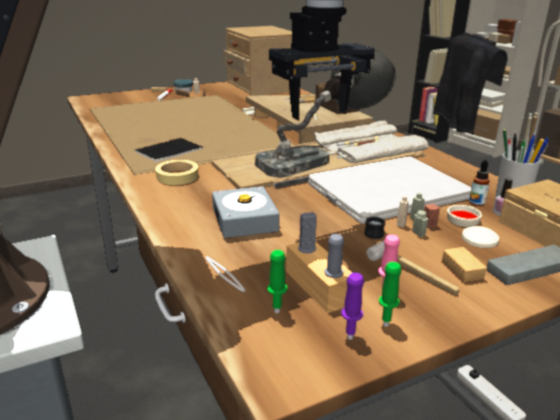

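>>> jog_arm([
  [0,0,0,-30,-45,0,95],
  [0,0,0,-30,-45,0,95],
  [0,0,0,-30,-45,0,95],
  [0,0,0,0,0,0,95],
  [0,0,0,0,0,0,95],
])

```text
t: 1.42
eef_pos: [490.5, -90.1, 292.6]
tcp_rot: [3.14, 0.0, 1.57]
ft_force: [0.1, -0.7, 0.2]
opening: 0.999
grip_force: 0.0
```

```bash
python3 - <<'E'
from h import *
c=env.read_camera("wrist"); save(c,"w1"); W=cloud(c)
print(np.linalg.inv(c["world_to_cam"]).round(2))
for t in ["control_unit","driver_stand","tool_grip","round_grip","preset_top","hole_a","pointer"]:
    for r in env.recognise("wrist",t)[:4]:
        u,v=map(int,r["location"]); print(t,round(r["score"],2),(u,v),W[v,u].round(0))
E
```

```text
[[ 1.0000e+00  0.0000e+00 -0.0000e+00  4.8983e+02]
 [-0.0000e+00  9.6000e-01  2.7000e-01 -1.4110e+01]
 [ 0.0000e+00 -2.7000e-01  9.6000e-01  3.8516e+02]
 [ 0.0000e+00  0.0000e+00  0.0000e+00  1.0000e+00]]
control_unit 0.9 (288, 52) [489.  41.  58.]
control_unit 0.3 (299, 248) [ 501. -154.   51.]
driver_stand 0.79 (303, 247) [ 505. -153.   51.]
tool_grip 0.96 (305, 270) [ 506. -162.   88.]
round_grip 0.9 (222, 335) [ 422. -229.   98.]
round_grip 0.82 (374, 342) [ 588. -265.   63.]
round_grip 0.59 (306, 335) [ 508. -239.   84.]
preset_top 0.86 (291, 52) [492.  41.  57.]
hole_a 0.76 (302, 248) [ 504. -154.   50.]
pointer 0.88 (292, 42) [493.  50.  50.]
```

View pics/w1.png

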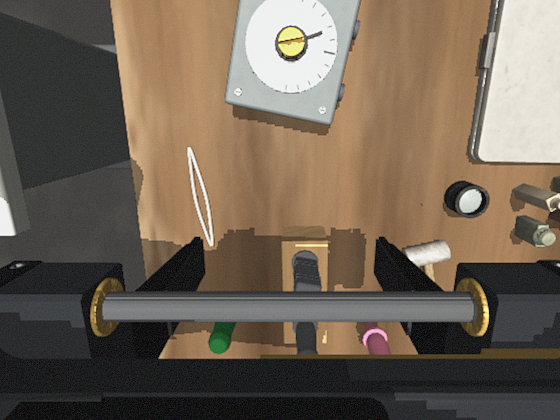

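```bash
python3 - <<'E'
from h import *
c=env.read_camera("wrist"); W=cloud(c); Z=W[...,2]; img=c["color"]
def reg(m,n):
    P=W[m][:,:2].astype(np.float32); r=cv2.minAreaRect(P); print(n,len(P),"med",np.median(P,0).round(1),"z",np.median(W[m][:,2]).round(1),"rect",np.round(r[0],1),np.round(r[1],1),round(r[2],1))
v,u=np.mgrid[:420,:560]
top=(v<135)&(u>215)&(u<370)
reg(top&(abs(Z-45)<4),"boxtop")
reg(top&(Z>54)&(Z<62),"screw")
st=(v>215)&(v<345)&(u>270)&(u<335)
reg(st&(abs(Z-50)<3),"stand")
reg(st&(abs(Z-114)<3)&(v<300),"tooltop")
hsv=cv2.cvtColor(img,cv2.COLOR_RGB2HSV)
br=((hsv[...,0]>18)&(hsv[...,0]<35)&(hsv[...,1]>130)&(hsv[...,2]>120)&(v<80)&(u>265)&(u<320))
vs,us=np.where(br); print("brass",len(us),us.min(),us.max(),vs.min(),vs.max())
(cx,cy),r=cv2.minEnclosingCircle(np.c_[us,vs].astype(np.float32)); print(cx,cy,r, world(c,cx,cy,z=57).round(1))
# rectified views
def rect(x0,y0,z,h,s):
    xs=np.linspace(x0-h,x0+h,s);ys=np.linspace(y0+h,y0-h,s)
    X,Y=np.meshgrid(xs,ys); P=np.stack([X,Y,np.full_like(X,z),np.ones_like(X)],-1)@c["world_to_cam"].T
    K=c["camera_matrix"]; U=K[0,0]*P[...,0]/-P[...,2]+K[0,2]; V=K[1,1]*-P[...,1]/-P[...,2]+K[1,2]
    return cv2.remap(img,U.astype(np.float32),V.astype(np.float32),cv2.INTER_LINEAR)[:,:,::-1]
p=world(c,cx,cy,z=57)
cv2.imwrite("pics/r1.png",np.hstack([rect(p[0],p[1],50,50,400),rect(502,-160,114,50,400)]))
E
```

```text
boxtop 12485 med [492.7  37. ] z 45.4 rect [491.   42.4] [114.1 109.9] 78.2
screw 486 med [492.4  51.2] z 56.9 rect [492.4  50.2] [23.1 23.7] 9.8
stand 1749 med [ 501.7 -175.5] z 50.0 rect [ 508.2 -210.3] [ 50.  131.1] 0.5
tooltop 202 med [ 506.3 -165.3] z 113.5 rect [ 508.2 -164.9] [ 8.8 24.1] 89.7
brass 87 281 304 28 56
292.0 42.0 14.31792163848877 [492.4  49.5  57. ]
```

View pics/r1.png

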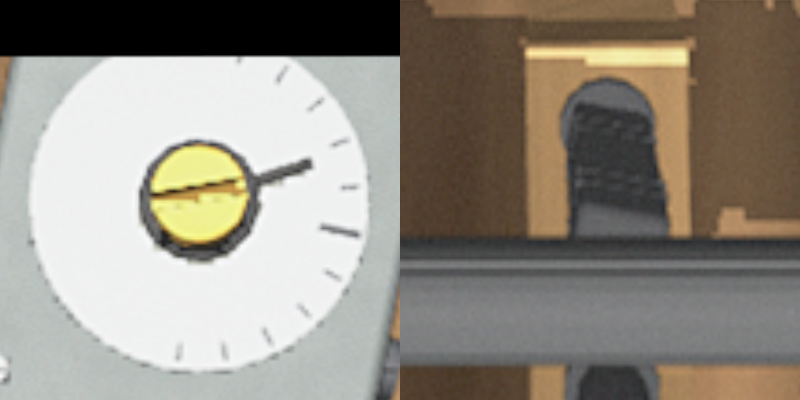

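>>> jog_arm([
  [0,0,0,-40,8.5,0,60],
  [0,0,-10,-39,8.5,0,60],
  [0,0,-10,0,0,0,60],
  [0,0,-10,0,0,0,60],
  [0,0,-10,0,0,0,60],
  [0,0,-10,0,0,0,60],
  [0,0,-10,0,0,0,60],
  [0,0,-10,0,0,0,60],
  [0,0,-10,0,0,0,60],
  [0,0,-10,0,0,0,60],
])

```text
t: 3.12
eef_pos: [507.1, -168.9, 292.2]
tcp_rot: [3.142, -0.0, -3.136]
ft_force: [-0.6, 0.6, -0.0]
opening: 0.634
grip_force: 0.0
```

>>> jog_arm([
  [0,0,0,0,0,10,60],
  [0,0,0,0,0,0,60],
])

```text
t: 3.38
eef_pos: [506.8, -168.8, 281.3]
tcp_rot: [3.141, -0.001, 3.138]
ft_force: [-0.3, -0.2, 0.9]
opening: 0.63
grip_force: 0.0
```

```bash
cat >> h.py <<'E'
def rect(c,x0,y0,z,h,s):
    xs=np.linspace(x0-h,x0+h,s);ys=np.linspace(y0+h,y0-h,s)
    X,Y=np.meshgrid(xs,ys); P=np.stack([X,Y,np.full_like(X,z),np.ones_like(X)],-1)@c["world_to_cam"].T
    K=c["camera_matrix"]; U=K[0,0]*P[...,0]/-P[...,2]+K[0,2]; V=K[1,1]*-P[...,1]/-P[...,2]+K[1,2]
    return cv2.remap(c["color"],U.astype(np.float32),V.astype(np.float32),cv2.INTER_LINEAR)[:,:,::-1]
E
python3 - <<'E'
from h import *
s=env.state(); print(s["eef_pos"],s["tcp_rot"],s["joints"])
c=env.read_camera("wrist"); W=cloud(c); Z=W[...,2]
near=(abs(W[...,0]-508)<25)&(abs(W[...,1]+168)<25)
m=near&(abs(Z-113.5)<3)
P=W[m][:,:2].astype(np.float32); print(len(P),np.median(P,0),cv2.minAreaRect(P))
m=near&(abs(Z-90)<15); P=W[m]; print(len(P),P.min(0),P.max(0)) if len(P) else 0
m=(abs(W[...,0]-508)<40)&(abs(W[...,1]+210)<80)&(abs(Z-50)<3); P=W[m][:,:2].astype(np.float32); print(cv2.minAreaRect(P))
cv2.imwrite("pics/w2.png",np.hstack([c["color"][:,:,::-1],cv2.resize(rect(c,508,-168,114,40,420),(240,420))][:1]))
E
```

```text
[ 506.77612994 -168.80022015  281.25664597] [ 3.14085890e+00 -1.43527449e-03  3.13781124e+00] [-4.45235531e-01  3.75275919e-01  1.79393398e+00  6.06711046e-05
  9.73993933e-01 -2.01228405e+00]
531 [ 505.8983 -170.3793] ((506.3946838378906, -170.54322814941406), (15.877399444580078, 24.064191818237305), 79.25874328613281)
148 [ 493.35038589 -179.94144165   75.17869527] [ 513.4220916  -160.89098718  104.8818483 ]
((507.35589599609375, -210.575927734375), (50.4153938293457, 130.31866455078125), 0.7657777667045593)
```

View pics/w2.png

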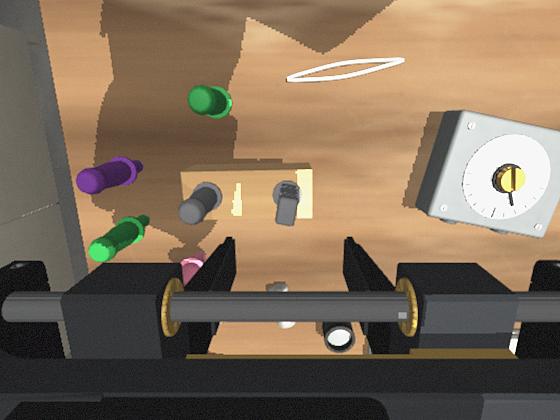

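>>> jog_arm([
  [0,0,10.5,0,-1.7,30,50],
  [0,0,0,0,0,40,50],
  [0,0,0,0,0,40,50],
  [0,0,0,0,0,28,50],
  [0,0,0,0,0,0,50],
  [0,0,0,0,0,0,10],
  [0,0,0,0,0,0,10],
  [0,0,0,0,0,0,10],
  [0,0,0,0,0,0,10],
  [0,0,0,0,0,0,10],
])

```text
t: 4.68
eef_pos: [507.2, -170.7, 144.7]
tcp_rot: [-3.141, 0.001, 2.958]
ft_force: [0.4, 0.7, 5.9]
opening: 0.167
grip_force: 30.0
```

>>> jog_arm([
  [0,0,0,0,0,-40,10],
  [0,0,0,0,0,-50,10],
  [0,0,-10,0,0,-20,10],
  [0,0,-10,0,0,0,10],
  [0,0,0,-5.5,55,0,10],
  [0,0,0,-5.5,55,0,10],
  [0,0,0,-5.5,55,0,10],
  [0,0,0,-5.5,55,0,10],
  [0,0,0,0,0,0,10],
  [0,0,0,0,0,40,10],
])

```text
t: 5.92
eef_pos: [493.4, 50.2, 215.6]
tcp_rot: [-3.14, 0.005, -2.974]
ft_force: [0.4, 0.2, -1.4]
opening: 0.166
grip_force: 30.0
```

>>> jog_arm([
  [0,0,0,0,0,0,10],
  [0,0,0,0,0,0,10],
])

```text
t: 6.18
eef_pos: [492.8, 49.3, 215.0]
tcp_rot: [-3.141, 0.0, -2.977]
ft_force: [-0.2, -0.4, -0.3]
opening: 0.173
grip_force: 30.0
```

```bash
python3 - <<'E'
from h import *
s=env.state(); print(s["eef_pos"],s["tcp_rot"],s["joints"],s["ft_force"])
c=env.read_camera("wrist"); W=cloud(c); Z=W[...,2]
save(c,"w3")
print(np.linalg.inv(c["world_to_cam"]).round(2)[:3,3])
d=env.read_camera("scene"); save(d,"s3")
E
```

```text
[492.79763296  49.33437376 215.00711719] [-3.14146643e+00  2.91212288e-04 -2.97658436e+00] [-3.36523835e-02  4.12866229e-01  1.95816248e+00 -9.51707424e-05
  7.70253556e-01 -1.76938868e+00] [-0.18064257 -0.37759251 -0.31692527]
[417.31  36.93 307.54]
```

View pics/w3.png

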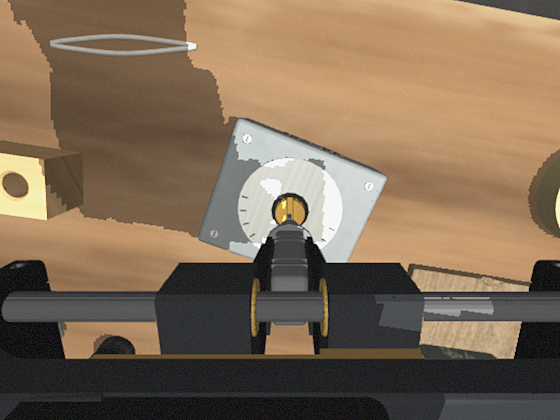

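```bash
python3 - <<'E'
from h import *
c=env.read_camera("wrist"); W=cloud(c); Z=W[...,2]
m=(abs(Z-57)<2)&(np.hypot(W[...,0]-492,W[...,1]-50)<20)
P=W[m]; print(len(P),P.min(0),P.max(0))
m=(Z>66)&(Z<95)&(np.hypot(W[...,0]-492,W[...,1]-50)<25)
P=W[m]; vs,us=np.where(m); print(len(P),P.min(0),us.min(),us.max(),vs.min(),vs.max())
for v in range(195,232,3):
    uu=us[vs==v]; print(v, (uu.min(),uu.max(),W[v,uu].mean(0).round(1)) if len(uu) else None)
cv2.imwrite("pics/c3.png",cv2.resize(c["color"][170:250,240:340,::-1],None,fx=7,fy=7,interpolation=cv2.INTER_CUBIC))
E
```

```text
474 [479.71982961  38.11707855  55.03773868] [501.77523996  61.77173806  58.82373829]
61 [484.50410635  43.42080048  80.72118248] 281 298 213 223
195 None
198 None
201 None
204 None
207 None
210 None
213 (np.int64(288), np.int64(291), array([484.7,  48.5,  81.3]))
216 (np.int64(288), np.int64(291), array([484.9,  48.5,  87.7]))
219 (np.int64(286), np.int64(293), array([486.1,  48.7,  90.8]))
222 (np.int64(282), np.int64(297), array([487.5,  49.6,  92.9]))
225 None
228 None
231 None
```

View pics/c3.png

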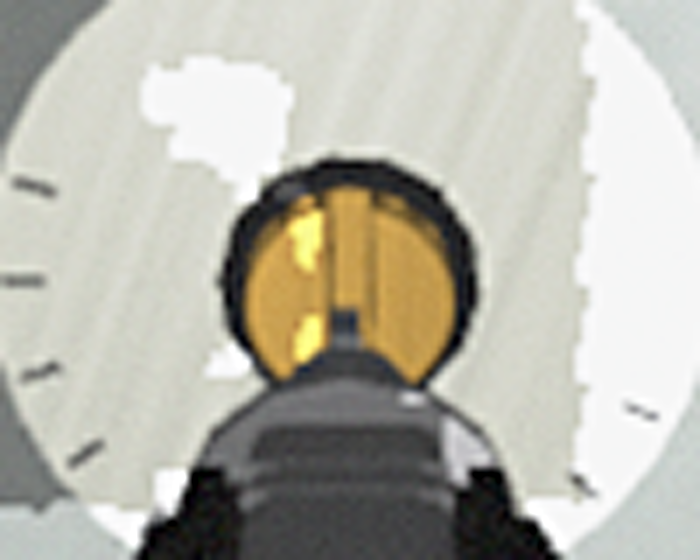

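>>> jog_arm([
  [0,0,0,0.4,1.2,10,10],
  [0,0,0,0,0,10,10],
  [0,0,0,0,0,0,10],
  [0,0,0,0,0,2,10],
  [0,0,0,0,0,2,10],
  [0,0,0,0,0,1,10],
  [0,0,0,0,0,0,10],
])

```text
t: 7.2
eef_pos: [491.9, 51.1, 189.4]
tcp_rot: [-3.141, 0.0, -2.976]
ft_force: [-0.1, -0.8, 3.4]
opening: 0.163
grip_force: 30.0
```

```bash
cat > avg.py <<'E'
from h import *
F=[];p=[]
for i in range(5):
    c=env.read_camera("wrist"); s=env.state(); F.append(np.r_[s["ft_force"],s["moment"]*100]); p.append(np.r_[s["eef_pos"],s["tcp_rot"]*100])
print(np.mean(F,0).round(2),np.std(F,0).round(2),np.mean(p,0).round(2),s["t"])
save(c,"last")
E
python3 avg.py
```

```text
[ 0.21 -0.06  3.1  19.37  0.67 -1.57] [0.74 0.28 0.67 2.36 3.32 2.41] [ 4.9190e+02  5.1050e+01  1.8942e+02 -3.1415e+02  5.0000e-02 -2.9758e+02] 7.45
```

```bash
python3 - <<'E'
from h import *
im=cv2.imread("pics/last.png"); cv2.imwrite("pics/c4.png",cv2.resize(im[170:240,255:325],None,fx=8,fy=8,interpolation=cv2.INTER_CUBIC))
c=env.read_camera("wrist"); print(c["camera_matrix"].round(1))
E
```

```text
[[330.2   0.  289.1]
 [  0.  330.2 207. ]
 [  0.    0.    1. ]]
```

View pics/c4.png

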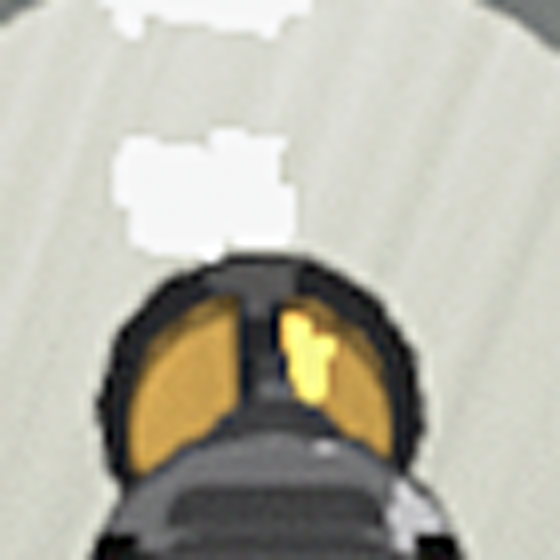

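>>> jog_arm([
  [0,0,0,0,-0.3,0,10],
  [0,0,0,0,0,0,10],
  [0,0,0,0,-0.3,0,10],
  [0,0,0,0,0,0,10],
  [0,0,0,0,0,0,10],
])

```text
t: 8.12
eef_pos: [491.9, 50.4, 189.2]
tcp_rot: [-3.142, -0.0, -2.976]
ft_force: [0.2, -1.6, -0.8]
opening: 0.166
grip_force: 30.0
```

```bash
python3 avg.py
```

```text
[  1.28  -1.73  -1.39 -36.39 -31.07   1.78] [0.39 0.19 0.62 3.58 1.53 4.26] [ 491.9    50.44  189.19 -314.15   -0.   -297.57] 8.375
```

>>> jog_arm([
  [0,0,0,0,0,1,10],
  [0,0,0,0,0,1,10],
  [0,0,0,0,0,0.8,10],
  [0,0,0,0,0,0,10],
])

```text
t: 8.88
eef_pos: [491.9, 50.4, 186.4]
tcp_rot: [-3.142, 0.0, -2.976]
ft_force: [0.9, -2.5, -0.6]
opening: 0.167
grip_force: 30.0
```

```bash
python3 avg.py
```

```text
[  0.63  -2.56  -0.42 -53.33 -18.48   1.66] [0.52 0.4  0.5  1.56 3.56 2.26] [ 491.9    50.44  186.38 -314.15   -0.   -297.58] 9.125
```

>>> jog_arm([
  [0,0,0,0,-0.3,0.7,10],
  [0,0,0,0,0,0.7,10],
  [0,0,0,0,0,0,10],
  [0,0,0,0,0,0,10],
])

```text
t: 9.62
eef_pos: [491.9, 50.3, 185.0]
tcp_rot: [3.141, -0.0, -2.976]
ft_force: [-0.3, 0.4, -0.3]
opening: 0.169
grip_force: 30.0
```

```bash
python3 avg.py
```

```text
[-0.04 -0.27 -0.64 11.76 -3.91  0.97] [0.48 0.25 0.3  2.4  1.4  2.33] [ 491.94   50.2   185.04  188.49    0.   -297.58] 9.875
```

>>> jog_arm([
  [0,0,0,0,0,0.6,10],
  [0,0,0,0,0,0.6,10],
  [0,0,0,0,0,0,10],
  [0,0,0,0,0,0,10],
])

```text
t: 10.38
eef_pos: [492.0, 50.2, 183.9]
tcp_rot: [-3.142, 0.0, -2.976]
ft_force: [-0.9, 0.5, 1.9]
opening: 0.167
grip_force: 30.0
```

```bash
python3 avg.py
```

```text
[-0.21  0.23  1.73 18.5   2.27  0.47] [0.28 0.54 0.56 2.8  2.35 1.42] [ 4.9200e+02  5.0170e+01  1.8389e+02 -3.1416e+02  2.0000e-02 -2.9758e+02] 10.625
```

>>> jog_arm([
  [0,0,5,0,0,0,10],
  [0,0,5,0,0,0,10],
  [0,0,5,0,0,0,10],
  [0,0,5,0,0,0,10],
  [0,0,5,0,0,0,10],
  [0,0,0,0,0,0,10],
  [0,0,0,0,0,0,10],
])

```text
t: 11.5
eef_pos: [492.1, 50.2, 183.9]
tcp_rot: [3.141, 0.0, 2.873]
ft_force: [0.6, 1.1, 2.6]
opening: 0.166
grip_force: 30.0
```

```bash
python3 avg.py
```

```text
[  0.52   0.97   1.62  36.41 -30.29  -0.68] [0.8  0.36 0.43 1.71 1.99 1.49] [4.9207e+02 5.0190e+01 1.8389e+02 3.1414e+02 4.0000e-02 2.8720e+02] 11.75
```

>>> jog_arm([
  [0,0,5,0,0,0,10],
  [0,0,5,0,0,0,10],
  [0,0,5,0,0,0,10],
  [0,0,5,0,0,0,10],
  [0,0,0,0,0,0,10],
  [0,0,0,0,0,0,10],
])

```text
t: 12.5
eef_pos: [491.9, 50.1, 183.8]
tcp_rot: [-3.142, 0.0, 2.524]
ft_force: [0.4, 1.1, 2.3]
opening: 0.167
grip_force: 30.0
```

```bash
python3 avg.py; python3 - <<'E'
from h import *
c=env.read_camera("wrist"); a=rect(c,492,50,50,46,300)
d=env.read_camera("scene"); b=rect(d,492,50,50,46,300)
e=env.read_camera("side"); f=rect(e,492,50,50,46,300)
cv2.imwrite("pics/r5.png",cv2.resize(np.hstack([a,b,f]),(798,266)))
E
```

```text
[  0.24   0.42   1.99  18.95 -12.01   3.45] [0.39 0.58 0.46 2.   2.23 2.47] [ 491.92   50.15  183.84 -314.15   -0.    252.31] 12.75
```

View pics/r5.png

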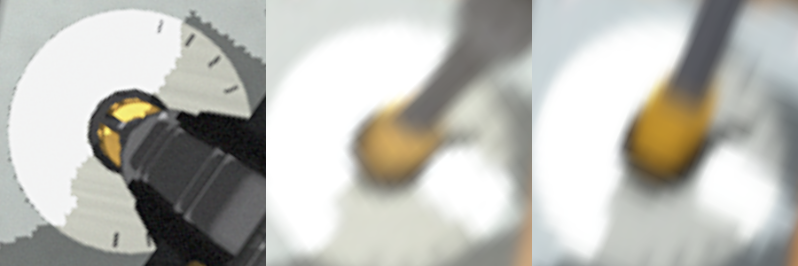

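```bash
cat > prof.py <<'E'
from h import *
def prof(c,r0,r1,z=50,cx=492.2,cy=50):
    g=cv2.cvtColor(c["color"],cv2.COLOR_RGB2GRAY).astype(np.float32)
    A=np.deg2rad(np.arange(-45,46,3)); R=np.linspace(r0,r1,12)
    X=cx+np.outer(R,np.cos(A)); Y=cy+np.outer(R,np.sin(A))
    P=np.stack([X,Y,np.full_like(X,z),np.ones_like(X)],-1)@c["world_to_cam"].T; K=c["camera_matrix"]
    U=K[0,0]*P[...,0]/-P[...,2]+K[0,2]; V=K[1,1]*P[...,1]/P[...,2]+K[1,2]
    return cv2.remap(g,U.astype(np.float32),V.astype(np.float32),1).mean(0).astype(int)
if __name__=="__main__":
    print(np.arange(-45,46,3))
    for n in ["scene","side"]:
        c=env.read_camera(n); 
        print(n,prof(c,17,28))
        c["color"]=cv2.imread(f"pics/{n}.png")[:,:,::-1].copy(); print(n,"start",prof(c,17,28))
E
python3 prof.py
```

```text
[-45 -42 -39 -36 -33 -30 -27 -24 -21 -18 -15 -12  -9  -6  -3   0   3   6
   9  12  15  18  21  24  27  30  33  36  39  42  45]
scene [254 254 254 254 253 253 251 248 242 232 217 199 182 171 168 174 185 195
 203 207 209 208 201 189 172 152 132 116 110 107 108]
scene start [254 254 254 254 254 254 254 254 255 255 254 254 253 251 248 244 240 239
 240 245 250 254 254 254 254 254 254 254 254 254 254]
side [237 240 241 242 242 242 239 235 230 224 208 191 174 156 145 140 140 147
 158 169 178 183 185 185 184 181 178 172 163 152 137]
side start [250 252 252 253 253 253 253 253 253 252 251 249 246 242 236 227 220 213
 210 212 219 229 237 243 246 248 248 247 245 242 238]
```

>>> jog_arm([
  [0,0,4,0,0,0,10],
  [0,0,4,0,0,0,10],
  [0,0,4,0,0,0,10],
  [0,0,0,0,0,0,10],
  [0,0,0,0,0,0,10],
])

```text
t: 13.62
eef_pos: [492.0, 50.2, 183.8]
tcp_rot: [3.141, 0.0, 2.314]
ft_force: [0.3, 2.3, 2.4]
opening: 0.165
grip_force: 30.0
```

```bash
python3 avg.py; python3 prof.py|grep -v start; python3 - <<'E'
from prof import *
for n in ["scene","side"]:
    c=env.read_camera(n); c["color"]=cv2.imread(f"pics/{n}.png")[:,:,::-1].copy(); print(n,"longmark",prof(c,34,41))
E
```

```text
[  0.3    1.9    2.21  49.32 -20.45   1.65] [0.4  0.22 0.46 3.06 2.76 3.11] [4.9201e+02 5.0210e+01 1.8387e+02 3.1414e+02 1.0000e-02 2.3133e+02] 13.875
[-45 -42 -39 -36 -33 -30 -27 -24 -21 -18 -15 -12  -9  -6  -3   0   3   6
   9  12  15  18  21  24  27  30  33  36  39  42  45]
scene [215 212 207 200 193 184 175 169 167 171 179 190 200 209 214 216 217 218
 221 225 232 240 244 241 233 215 179 143 122 107 107]
 240 245 250 254 254 254 254 254 254 254 254 254 254]
side [215 212 206 197 187 177 167 156 146 137 138 145 153 165 178 192 203 213
 222 231 239 245 248 247 245 242 236 229 219 207 191]
 210 212 219 229 237 243 246 248 248 247 245 242 238]
scene longmark [254 254 254 254 254 254 253 251 249 249 250 250 250 248 246 245 244 245
 244 242 240 240 240 240 239 236 233 233 236 238 238]
side longmark [254 254 254 254 253 252 251 250 249 250 251 251 251 250 248 247 247 246
 245 244 243 243 243 242 242 241 238 235 234 237 238]
```

>>> jog_arm([
  [0,0,2,0,0,0,10],
  [0,0,2,0,0,0,10],
  [0,0,0,0,0,0,10],
  [0,0,0,0,0,0,10],
  [0,0,0,0,0,0,10],
])

```text
t: 14.7
eef_pos: [492.0, 50.2, 183.9]
tcp_rot: [3.141, 0.0, 2.243]
ft_force: [1.6, 3.3, 1.6]
opening: 0.168
grip_force: 30.0
```

```bash
python3 avg.py; python3 prof.py|grep -v start
```

```text
[  1.15   3.38   1.77  78.6  -43.1    1.53] [0.28 0.12 0.33 2.4  2.57 3.87] [4.9202e+02 5.0180e+01 1.8387e+02 3.1414e+02 1.0000e-02 2.2428e+02] 14.95
[-45 -42 -39 -36 -33 -30 -27 -24 -21 -18 -15 -12  -9  -6  -3   0   3   6
   9  12  15  18  21  24  27  30  33  36  39  42  45]
scene [200 196 189 181 173 165 159 158 163 171 183 196 208 219 227 233 239 244
 249 252 253 253 250 245 237 219 181 142 122 105 106]
 240 245 250 254 254 254 254 254 254 254 254 254 254]
side [180 179 176 170 162 154 151 146 142 140 152 167 182 200 216 230 241 248
 251 253 253 253 252 250 247 244 240 235 228 218 204]
 210 212 219 229 237 243 246 248 248 247 245 242 238]
```

>>> jog_arm([
  [0,0,0,0,0,-10,10],
  [0,0,0,0,0,-40,10],
  [0,0,0,0,0,-20,10],
  [0,0,0,-60,0,0,10],
  [0,0,0,0,0,0,10],
  [0,0,0,0,0,0,10],
])

```text
t: 15.8
eef_pos: [528.6, 3.1, 253.8]
tcp_rot: [-3.14, -0.001, 2.242]
ft_force: [-0.3, 1.7, -0.4]
opening: 0.168
grip_force: 30.0
```

```bash
python3 - <<'E'
from h import *
s=env.state(); print(s["eef_pos"],s["tcp_rot"],s["opening"])
c=env.read_camera("wrist"); cv2.imwrite("pics/r6.png",rect(c,492,50,50,46,560))
E
```

```text
[528.59812502   3.05211896 253.75103341] [-3.14027054e+00 -9.47312203e-04  2.24216109e+00] 0.16839757549666948
```

View pics/r6.png

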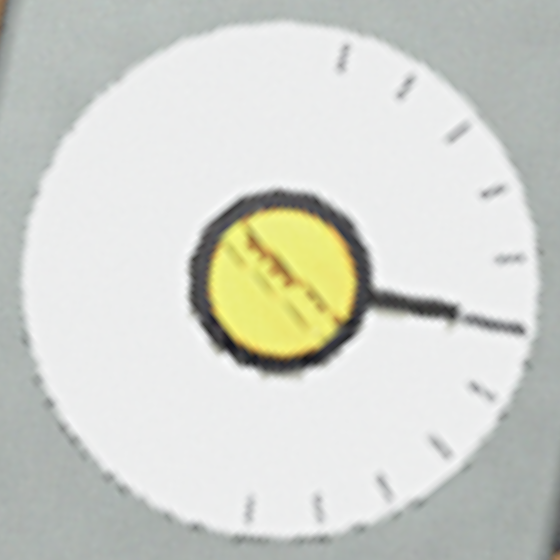

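>>> jog_arm([
  [0,0,-10.25,0,0,0,10],
  [0,0,-10.25,0,0,0,10],
  [0,0,-10.25,0,0,0,10],
  [0,0,-10.25,0,0,0,10],
  [0,0,0,-3.5,-58.2,0,10],
  [0,0,0,-3.5,-58.2,0,10],
  [0,0,0,-3.5,-58.2,0,10],
  [0,0,0,0,0,0,10],
  [0,0,0,0,0,0,10],
  [0,0,0,0,0,0,10],
])

```text
t: 17.1
eef_pos: [507.8, -168.9, 253.9]
tcp_rot: [3.141, -0.0, 2.96]
ft_force: [0.2, 0.1, -0.9]
opening: 0.167
grip_force: 30.0
```

>>> jog_arm([
  [0,0,0,0.3,-1.9,20,10],
  [0,0,0,0,0,30,10],
  [0,0,0,0,0,10,10],
  [0,0,0,0,0,10,10],
  [0,0,0,0,0,10,10],
  [0,0,0,0,0,10,10],
  [0,0,0,0,0,0,10],
  [0,0,0,0,0,0,10],
])

```text
t: 18.1
eef_pos: [507.3, -172.3, 164.1]
tcp_rot: [-3.142, 0.0, 2.958]
ft_force: [0.3, -0.6, -0.9]
opening: 0.166
grip_force: 30.0
```

>>> jog_arm([
  [0,0,0,0,1.3,8,10],
  [0,0,0,0,0,7,10],
  [0,0,0,0,0,3,10],
  [0,0,0,0,0,1,10],
  [0,0,0,0,0,0,10],
  [0,0,0,0,0,0,10],
])

```text
t: 18.85
eef_pos: [507.5, -171.0, 144.9]
tcp_rot: [-3.142, 0.0, 2.958]
ft_force: [0.1, 0.0, -0.3]
opening: 0.171
grip_force: 30.0
```

Home to within about 1 mm; release gently and withdraw upward.

>>> jog_arm([
  [0,0,0,0,0,0.5,10],
  [0,0,0,0,0,0,30],
  [0,0,0,0,0,0,45],
  [0,0,0,0,0,0,45],
  [0,0,0,0,0,0,45],
  [0,0,0,0,0,-20,45],
  [0,0,0,0,0,-50,45],
  [0,0,0,0,0,-60,45],
  [0,0,0,0,0,0,45],
  [0,0,0,0,0,0,45],
])

```text
t: 20.1
eef_pos: [507.1, -170.8, 273.9]
tcp_rot: [3.141, -0.0, 2.958]
ft_force: [-0.5, -1.4, -0.7]
opening: 0.471
grip_force: 0.0
```

```bash
python3 - <<'E'
from h import *
s=env.state(); print(s["eef_pos"],s["opening"],s["ft_force"])
c=env.read_camera("wrist"); W=cloud(c); Z=W[...,2]
for x,y in [(507,-170.5),(508,-250)]:
    near=np.hypot(W[...,0]-x,W[...,1]-y)<28
    m=near&(Z>60)&(Z<135); P=W[m]; zt=np.percentile(P[:,2],97)
    T=P[P[:,2]>zt-3][:,:2].astype(np.float32); print(len(P),zt.round(1),cv2.minAreaRect(T))
E
```

```text
[ 507.07468047 -170.78183955  273.88301413] 0.47128232043154167 [-0.5245779  -1.44123642 -0.66367323]
812 115.0 ((507.0174865722656, -170.4099884033203), (15.37619400024414, 23.705413818359375), 79.4038314819336)
1020 114.7 ((507.96142578125, -249.901611328125), (18.917062759399414, 18.815797805786133), 55.44574737548828)
```

```bash
python3 -c "
from cell import env
print(env.job_done())"
```

```text
the job is handed in; nothing more can be done
None
```

The job is handed in, though no verdict came back: the blade was felt home in the slot, the pointer stands about 0.03 rad off the long mark in the last close picture, the tuning tool is back upright and fully home in its hole, and the round-handled driver was not touched.

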